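# Layer a cheese and quince biscuit on a dessert plate

### The job

Make me a cheese-and-quince biscuit on the blue plate: the biscuit in the middle of the plate, then the round of cheese on it, then the round of quince paste on top, each lying flat and centred on the one below so that it makes a neat tower. Set each piece down gently, without dropping it or pressing hard, and leave the jar, the cup, the silicone lid and the steel straw where they are.

Things in the scene. Friction and masses are not known exactly. Their poses are not given: they have to be found in the camera images.
- biscuit: hard round ship's biscuit, tan with small dark docking holes, diameter 60 mm, 14 mm thick, about 30 g; rigid. Origin: centre of its underside; z: its axis, up. Starts flat on the board
- cheese: firm round of pale yellow cheese, diameter 54 mm, 12 mm thick, about 28 g; rigid. Origin: centre of its underside; z: its axis, up. Starts flat on the board
- quince: firm round of dark red-brown quince paste, diameter 48 mm, 12 mm thick, about 26 g; rigid. Origin: centre of its underside; z: its axis, up. Starts flat on the board
- plate: loose blue ceramic dessert plate, 196 mm across, 18 mm high at the rim, 0.38 kg, standing on the worktop. Its flat middle is 6 mm thick and about 130 mm across, then it rises outward to the rim. Origin: centre of its underside; z up
- plate_centre (a point): centre of the upper face of the plate's flat middle, 6 mm above the worktop: where the middle of the biscuit's underside belongs
- board: fixed round dark wooden serving board, diameter 280 mm, 18 mm thick; the biscuit, the cheese and the quince paste start flat on its top, their centres about 75 mm from its centre and 100 mm or more apart. Origin: centre of its underside; z up
- jar: loose glass jar shut with a wire clip lid, biscuits inside, diameter 108 mm (the clip sticks out 10 mm), 174 mm tall, 0.85 kg. Origin: centre of its underside. Not to be moved
- cup: loose white ceramic cup, diameter 82 mm, 82 mm tall, its handle reaching 78 mm from its axis along its +y. Origin: centre of its underside. Not to be moved
- lid: loose flat green silicone lid, diameter 104 mm, 4 mm thick with a knob 22 mm high in the middle, lying on the worktop beyond the plate and board. Origin: centre of its underside. Not to be moved
- straw: loose steel mate straw, 200 mm long along its x, 8 mm thick, lying on the worktop beyond the plate and board. Origin: underside at the middle of its length. Not to be moved

How it is judged:
On the way, in this order (a step that is already met when the one before it is completed fails the run):
1. the biscuit lies flat in the middle of the plate, let go (horizontal distance between biscuit and plate below 0.012 m and z of biscuit in the frame of plate between 0.003 and 0.009 m and angle between biscuit's own z axis and vertical below 0.09 rad and contact force between the fingers and biscuit below 0.05 N and linear speed of biscuit below 0.03 m/s), for 0.2 s.
2. the cheese lies flat and centred on the biscuit, let go (horizontal distance between cheese and biscuit below 0.007 m and z of cheese in the frame of biscuit between 0.011 and 0.017 m and angle between cheese's own z axis and vertical below 0.09 rad and contact force between the fingers and cheese below 0.05 N and linear speed of cheese below 0.03 m/s), for 0.2 s.
3. the quince paste lies flat and centred on the cheese, let go (horizontal distance between quince and cheese below 0.007 m and z of quince in the frame of cheese between 0.009 and 0.015 m and angle between quince's own z axis and vertical below 0.09 rad and contact force between the fingers and quince below 0.05 N and linear speed of quince below 0.03 m/s), for 0.2 s.
At the end, for the whole second after the job is handed in: The biscuit lies flat within 12 mm of the plate's centre, the cheese on it and the quince paste on the cheese, each centred within 7 mm of the layer below, within 3 mm of its height, tilted under 5 degrees; the plate stands level on the worktop; all is released and at rest (all of step 1 and all of step 2 and all of step 3 and angle between plate's own z axis and vertical below 0.05 rad and height (world z) of plate below 0.004 m and linear speed of plate below 0.03 m/s); the robot touches nothing.
It fails at once if the jar, the cup, the silicone lid or the straw was moved more than 20 mm (distance of any of jar, cup, lid, straw from where it was at the start of the episode above 0.02 m).
It fails at once if a piece was dropped (it fell free of the fingers faster than 0.5 m/s) ((linear speed of biscuit above 0.5 m/s and contact force between the fingers and biscuit below 0.02 N) or (linear speed of cheese above 0.5 m/s and contact force between the fingers and cheese below 0.02 N) or (linear speed of quince above 0.5 m/s and contact force between the fingers and quince below 0.02 N)).
It fails at once if a piece was pressed on what lies below it with more than 40 N (contact force between biscuit and plate above 40 N or contact force between cheese and biscuit above 40 N or contact force between quince and cheese above 40 N).
It also fails if it takes over 69 s, if anything falls off the work surface, if the arm or the gripper's body presses on something with over 40 N, if the wrist force passes 120 N, or if a joint passes its speed limit or range.

### The arm

A 6-joint arm with a two-finger parallel gripper is mounted at the origin on the work surface. World frame = base frame: x ahead of the robot, y to its left, z up, the work surface at z = 0. Lengths are in m, angles in rad, forces in N, time in s.
With the tool pointing down it reaches from about 0.35 to 0.775 m from the base axis. Payload 7.3 kg.
Tool frame: the origin (TCP) lies at the centre of the arm's flange, where the gripper is bolted on; the fingertips stand 178 mm ahead of it and the grasp point (between the pads) lies 159 mm ahead of it; z points along the fingers, y is the line along which they close (so a half turn about z gives the same grasp; the last joint's range is limited). The gripper opens to 92 mm and grips with 3 to 60 N. Pads are 19 mm wide; open, the fingers measure 130 mm over their backs; the gripper's body (75 mm by 190 mm) begins 47 mm behind the grasp point.
Start: joints at [-1.392, 0.342, 1.524, -0, 1.275, -0.146], TCP at [0.168, -0.498, 0.405] pointing down, gripper open.
Joint ranges: [-2.53, 2.53], [-0.77, 2.02], [0.04, 2.7], [-1, 4.14], [0.28, 2.66], [-3.11, 3.11]. Speed limits (rad/s): [2.57, 2.57, 3.14, 3.14, 3.14, 3.14].

### API

Orientations are given as [roll, pitch, yaw] about the fixed x, y, z axes, in that order (R = Rz(yaw) Ry(pitch) Rx(roll)).
In Python, from cell import telemetry, vision, ticket gives the robot as it stands.
- The arm moves only by the shell command python3 -m crank 'ROWS' [FORCE]. ROWS is JSON, a list of rows, each a list of 5 numbers: the gripper command: -1 is shut, 1 is fully open, values between are in proportion, then the shift along the tool's x, y, z in mm, then the turn about the tool's z in rad. In form: [[fingers, dx, dy, dz, roll], ...]. A call has 1 to 12 rows; each row is the pose to reach, as a shift and turn from the pose commanded when the call began, along the tool's axes at that moment; what a row does not reach only later rows make up. A row lasts 1/12 s, in which the tool goes at most 41.7 mm and 7.16 degrees, less where a joint would pass 70% of its speed; a pose out of reach is approached as far as the arm can. A call with a gripper value outside its range is refused whole. The fingers move at their own pace and stop on an object; FORCE is the grip in N (left out, the last holds). Time passes only in rows, so rows that repeat a pose let the fingers close. It gives the time, the measured TCP pose, the force, the opening and the grip force at its end, in the units of the state.
- telemetry.observe(): the state, without advancing time (a new reading comes with each control period).
- vision.read_camera(name): name is "scene" or "top" or "wrist"; returns (picture, depth): 480x640x3 uint8, red, green, blue; 480x640 float32, m along the optical axis (not along the pixel's ray), 0 where there is no reading.
- vision.get_calibration(name): a dict with "camera_matrix" (3x3 intrinsics, pixels), "rvec" (rotation vector, rad) and "tvec" (3), from world to camera coordinates, as OpenCV has them. Camera axes: x right, y down, z forward; pixel columns grow to the right and rows downward; lengths in m; the calibration is good to about 2 mm. A picture is of the moment at which its call begins: read the wrist's pose just before it. get_calibration takes no time and is no camera call; for the wrist camera it gives the pose at the moment of the call.
- ticket.hand_in(): hands the job in; it is judged then, once.
The state is a dict: "time": time; "qpos": joint angles; "qvel": joint speeds; "joint_efforts": joint torques, N m; "tool_pos": TCP position; "tool_rot": TCP orientation; "contact_force": force on the tool from outside, world axes, zero at the start; "torque": the same for the moment, N m; "opening": finger opening in m; "grip_force": force on a finger pad.
Only numpy, scipy, OpenCV 4.12 (cv2) and the standard library are available. Lean on these libraries where they do the work, as an engineer would, in place of code of your own. Each camera call takes 0.05 s, during which the arm holds its last target. There are 200 camera calls.

## Working session

There is one attempt and no reset: what is moved stays moved. The work goes in short steps, Python scripts to look and compute and a shell command to move; the robot and the scene stay as the last step left them, time stands still between calls to the robot, and variables do not carry over. Pictures are saved under pics/ and viewed, at most 10 in all, crops included, and the job is handed in when it is done.

```bash
mkdir -p pics; ls
python3 - <<'E'
from cell import telemetry, vision
import cv2
print(telemetry.observe())
for n in("top","scene"):
    p,d=vision.read_camera(n); cv2.imwrite(f"pics/{n}0.png",p[:,:,::-1]); print(vision.get_calibration(n), (d>0).mean())
E
```

```text
pics
{'time': 0.0, 'qpos': array([-1.39197262e+00,  3.42742993e-01,  1.52497292e+00, -3.56557288e-05,
        1.27542321e+00, -1.45983250e-01]), 'qvel': array([ 0.00148427, -0.00057815,  0.00039727,  0.00185692, -0.00216689,
        0.00029055]), 'joint_efforts': array([ 7.28538489e-04, -4.31237698e+01, -2.44220603e+01,  7.17666792e-02,
        5.58863534e-02, -1.37028305e-04]), 'tool_pos': array([ 0.16754382, -0.49741835,  0.40404963]), 'tool_rot': array([-3.14005767e+00, -1.91225188e-04,  3.24817218e-01]), 'contact_force': array([-0.288691  ,  0.40793295,  0.02832577]), 'torque': array([-0.01398275, -0.02744325, -0.0084046 ]), 'grip_force': 0.0, 'opening': 0.09160087798820282}
{'camera_matrix': array([[615.43168601,   0.        , 316.58854623],
       [  0.        , 615.43168601, 236.86584077],
       [  0.        ,   0.        ,   1.        ]]), 'rvec': array([ 2.13798981, -2.19966005,  0.11494077]), 'tvec': array([0.01970034, 0.61846108, 1.46166332])} 0.995927734375
{'camera_matrix': array([[446.03701658,   0.        , 319.16812436],
       [  0.        , 446.03701658, 240.2867696 ],
       [  0.        ,   0.        ,   1.        ]]), 'rvec': array([ 1.9790805 ,  1.6505228 , -0.54126374]), 'tvec': array([-0.11129367, -0.42699075,  1.81668638])} 0.9959114583333334
```

View pics/top0.png

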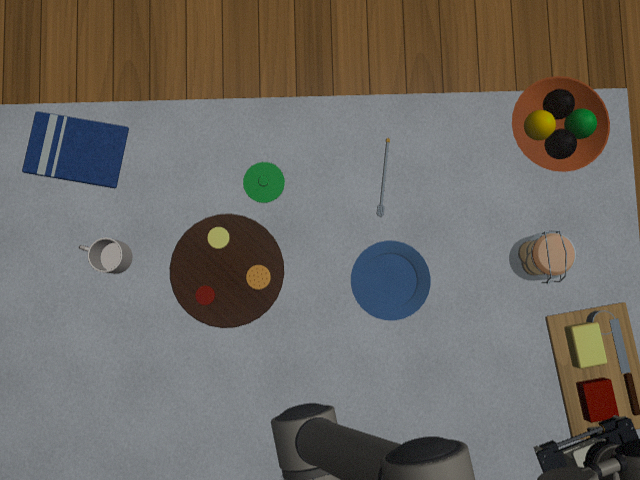

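View pics/scene0.png

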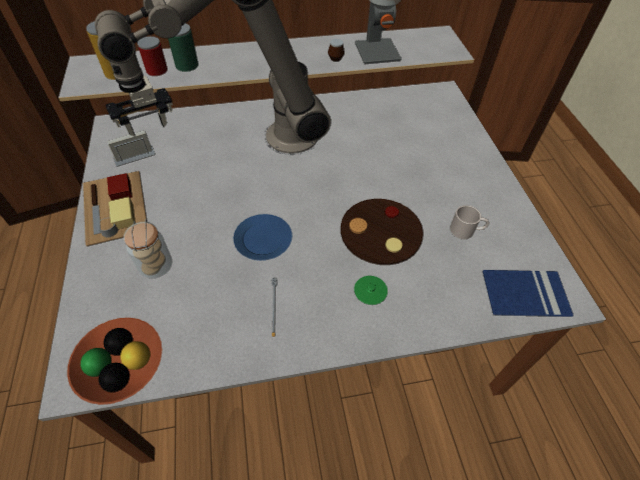

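Top view: plate (390,280), board (227,270), biscuit (259,277), cheese (219,238) and quince (205,295); the look-alikes on the small tray at right are decoys. The scene view agrees.

```bash
cat > h.py <<'E'
import numpy as np, cv2
from cell import telemetry, vision
def ray(cal,uv,z):
    K=cal["camera_matrix"];R,_=cv2.Rodrigues(cal["rvec"]);t=np.ravel(cal["tvec"])
    d=R.T@np.linalg.inv(K)@[uv[0],uv[1],1];c=-R.T@t
    return c+d*(z-c[2])/d[2]
HSV={"biscuit":((8,100,120),(20,255,255)),"cheese":((23,60,120),(35,255,255)),"quince":((0,150,50),(6,255,255)),"plate":((100,100,40),(115,255,255)),"lid":((50,100,40),(80,255,255))}
TOP={"biscuit":.032,"cheese":.030,"quince":.030,"plate":.018,"lid":.004}
def mask(p,n):
    return cv2.morphologyEx(cv2.inRange(cv2.cvtColor(p,cv2.COLOR_RGB2HSV),*HSV[n]),cv2.MORPH_CLOSE,np.ones((5,5)))
def find(p,cal,n,z=None,roi=None):
    """centre of biggest blob's contour mapped on plane z: (xy, radius)"""
    m=mask(p,n)
    if roi: k=np.zeros_like(m);x0,y0,x1,y1=roi;k[y0:y1,x0:x1]=m[y0:y1,x0:x1];m=k
    c=max(cv2.findContours(m,0,1)[0],key=cv2.contourArea)[:,0]
    w=np.array([ray(cal,q,TOP[n] if z is None else z)[:2] for q in c],np.float32)
    e=cv2.fitEllipse(w)
    return np.array(e[0]),np.array(e[1])/2,c.mean(0)
def state():
    s=telemetry.observe();return s["tool_pos"],s["tool_rot"][2],s
def shift(xy,z=None,yaw=None):
    """tool-frame shift (mm) and turn taking TCP to xy,z,yaw"""
    p,y,_=state();d=np.array([xy[0],xy[1],p[2] if z is None else z])-p
    dyaw=0 if yaw is None else -(yaw-y)
    return np.round([1e3*(np.cos(y)*d[0]+np.sin(y)*d[1]),1e3*(np.sin(y)*d[0]-np.cos(y)*d[1]),-1e3*d[2],dyaw],3)
E
python3 - <<'E'
from h import *
p=cv2.imread("pics/top0.png")[:,:,::-1];cal=vision.get_calibration("top")
for n in HSV: print(n,*find(p,cal,n,roi=(140,130,450,340)))
for n,uv,z in(("board",(227,270),.018),("jar",(548,255),.1),("cup",(108,255),.05),("straw",(380,210),0),):print(n,ray(cal,uv,z))
E
python3 -m crank '[[1,0,0,0,0]]'
```

```text
biscuit [0.52675211 0.14630008] [0.0278789  0.02805763] [257.95454545 276.51515152]
cheese [0.62535316 0.24175434] [0.02504866 0.02523272] [217.98333333 237.03333333]
quince [0.48756096 0.27587256] [0.02236061 0.02425319] [204.3559322  293.96610169]
plate [ 0.51003331 -0.17385279] [0.09482089 0.09537319] [390.10267857 280.05357143]
lid [0.76350784 0.1306922 ] [0.05027935 0.05040668] [263.45614035 181.94736842]
board [0.54530826 0.22256042 0.018     ]
jar [ 0.55442679 -0.53074603  0.1       ]
cup [0.58750725 0.50179012 0.05      ]
straw [ 0.68489659 -0.15782739  0.        ]
time: 0.18
tool_pos: [0.1675, -0.4975, 0.4043]
tool_rot: [-3.141, -0.0, 0.325]
contact_force: [0.3, -0.1, 0.5]
opening: 0.0919
grip_force: 0.0
```

Run:
```python
from h import *
print(shift((.527,.146),.32))
```

```text
[ 546.01  -495.119   84.293    0.   ]
```

```bash
python3 -m crank '[[1,546,-495,0,0],[1,546,-495,0,0],[1,546,-495,0,0],[1,546,-495,0,0],[1,546,-495,0,0],[1,546,-495,0,0],[1,546,-495,0,0],[1,546,-495,0,0],[1,546,-495,0,0],[1,546,-495,0,0],[1,546,-495,0,0],[1,546,-495,0,0]]' 10
python3 - <<'E'
from h import *
print(shift((.527,.146),.32))
E
```

```text
time: 1.18
tool_pos: [0.4118, -0.0589, 0.4049]
tool_rot: [3.141, -0.0, 0.325]
contact_force: [1.6, -0.5, -0.2]
opening: 0.0913
grip_force: 0.0
[ 174.54  -157.458   84.855    0.   ]
```

```bash
python3 -m crank '[[1,175,-157,85,0],[1,175,-157,85,0],[1,175,-157,85,0],[1,175,-157,85,0],[1,175,-157,85,0],[1,175,-157,85,0],[1,175,-157,85,0],[1,175,-157,85,0]]'
python3 - <<'E'
from h import *
p,d=vision.read_camera("wrist");cal=vision.get_calibration("wrist")
cv2.imwrite("pics/w1.png",p[:,:,::-1])
print(state()[0])
for n in("biscuit","cheese","quince"):
    try: print(n,*find(p,cal,n))
    except Exception as e: print(n,e)
E
```

```text
time: 1.85
tool_pos: [0.5273, 0.1452, 0.3179]
tool_rot: [-3.141, 0.003, 0.328]
contact_force: [0.1, -0.5, 0.2]
opening: 0.0917
grip_force: 0.0
[0.5270393  0.14407109 0.31884668]
biscuit [0.52721977 0.1429034 ] [0.02939963 0.03317294] [323.42804428 232.73800738]
cheese [0.62438858 0.23852232] [0.02414183 0.02709377] [223.77946768  36.7338403 ]
quince [0.48883784 0.27225375] [0.0232383  0.02530227] [128.51546392 222.94329897]
```

View pics/w1.png

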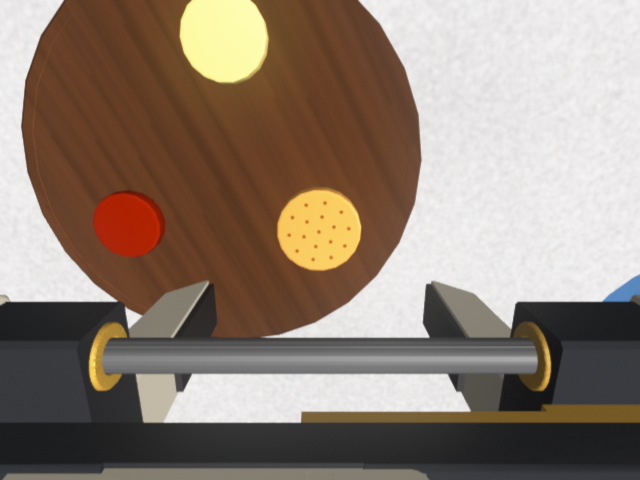

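Wrist view: biscuit at (319,230), centred left-right between the open fingers, cheese (223,37), quince (128,223). Descend.

```bash
python3 -m crank '[[1,0,0,40,0],[1,0,0,80,0],[1,0,0,100,0],[1,0,0,110,0],[1,0,0,117,0],[1,0,0,117,0],[1,0,0,117,0]]'
python3 - <<'E'
from h import *
for i in range(1): print(state()[0],shift((.527,.1445),.1995))
E
```

```text
time: 2.48
tool_pos: [0.5278, 0.1431, 0.2041]
tool_rot: [3.141, -0.002, 0.324]
contact_force: [0.5, -0.1, -1.2]
opening: 0.0918
grip_force: 0.0
[0.52778243 0.14314326 0.20408261] [-0.31  -1.535  4.583  0.   ]
```

```bash
python3 -m crank '[[1,0,-1,4,0],[1,0,-1,4,0],[0.2,0,-1,4,0],[-1,0,-1,4,0],[-1,0,-1,4,0],[-1,0,-1,4,0],[-1,0,-1,4,0],[-1,0,-1,4,0]]' 10
python3 -c "
from h import *
print(state()[0])"
```

```text
time: 3.15
tool_pos: [0.5269, 0.1445, 0.1988]
tool_rot: [3.142, -0.0, 0.325]
contact_force: [-0.8, 0.6, 1.2]
opening: 0.0599
grip_force: 10.0
[0.52690922 0.14452929 0.19876283]
```

```bash
python3 -m crank '[[-1,0,0,-20,0],[-1,0,0,-60,0],[-1,0,0,-100,0],[-1,0,0,-100,0]]'
python3 - <<'E'
from h import *
print(shift((.510,-.174)))
E
```

```text
time: 3.48
tool_pos: [0.5288, 0.1449, 0.3059]
tool_rot: [3.139, -0.013, 0.325]
contact_force: [2.0, 0.6, 0.8]
opening: 0.0596
grip_force: 10.0
[-119.611  296.176   -0.       0.   ]
```

```bash
python3 -m crank '[[-1,-120,296,0,0],[-1,-120,296,0,0],[-1,-120,296,0,0],[-1,-120,296,0,0],[-1,-120,296,0,0],[-1,-120,296,0,0],[-1,-120,296,0,0],[-1,-120,296,0,0],[-1,-120,296,0,0],[-1,-120,296,0,0],[-1,-120,296,0,0]]'
python3 - <<'E'
from h import *
p,d=vision.read_camera("wrist");cal=vision.get_calibration("wrist")
cv2.imwrite("pics/w2.png",p[:,:,::-1])
q=vision.read_camera("top")[0];cv2.imwrite("pics/top2.png",q[:,:,::-1])
s=state();print(s[0])
print(find(p,cal,"plate"))
z=s[0][2]-.178+.012
print(find(p,cal,"biscuit",z=z))
E
```

```text
time: 4.4
tool_pos: [0.5075, -0.1738, 0.2984]
tool_rot: [-3.141, 0.0, 0.324]
contact_force: [-0.5, 0.5, -0.4]
opening: 0.0594
grip_force: 10.0
[ 0.50768858 -0.17303247  0.29858861]
(array([ 0.53130549, -0.16749538]), array([0.07351255, 0.10115322]), array([321.8037037 , 196.78024691]))
(array([ 0.51611871, -0.1713367 ]), array([0.02229708, 0.03039143]), array([320.36147757, 297.93139842]))
```

View pics/w2.png

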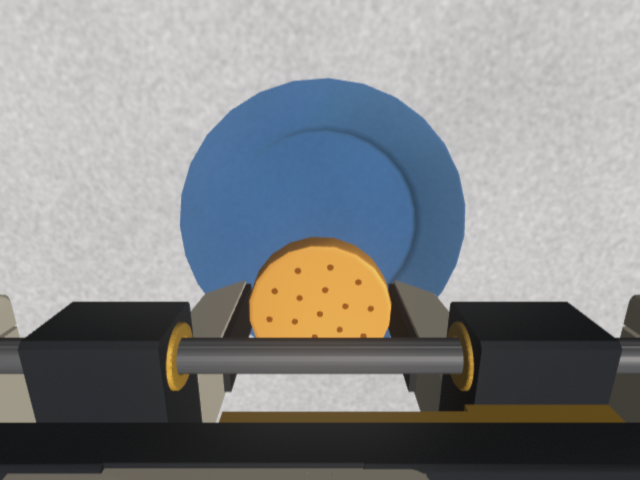

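Biscuit held flat at (320,300), plate rim spans (181..465, top at 79). Fit the rim's visible arc and the biscuit's visible front arc.

```bash
cat >> h.py <<'E'
def arc(p,cal,n,z,keep,R):
    """centre of a circle of radius R through kept contour points cast on plane z"""
    from scipy.optimize import least_squares
    c=max(cv2.findContours(mask(p,n),0,1)[0],key=cv2.contourArea)[:,0]
    w=np.array([ray(cal,q,z)[:2] for q in c if keep(q)])
    r=least_squares(lambda s:np.hypot(*(w-s[:2]).T)-s[2],[*w.mean(0),R],loss="soft_l1",f_scale=.001)
    return r.x
E
python3 - <<'E'
from h import *
p=cv2.imread("pics/w2.png")[:,:,::-1];cal=vision.get_calibration("wrist")
print(arc(p,cal,"plate",.018,lambda q:q[1]<265,.098))
s=state()[0]
print(arc(p,cal,"biscuit",s[2]-.178-.002,lambda q:q[1]<300,.03),s)
E
```

```text
[ 0.51635078 -0.17228549  0.09224962]
[ 0.50495496 -0.1751505   0.03073043] [ 0.50768858 -0.17303247  0.29858861]
```

```bash
python3 -m crank '[[-1,3,1,40,0],[-1,3,1,75,0],[-1,3,1,95,0],[-1,3,1,104,0],[-1,3,1,104,0],[-1,3,1,104,0]]'
python3 -c "
from h import *
print(state()[0],shift((.511,-.173),.187))"
```

```text
time: 5.0
tool_pos: [0.5113, -0.1737, 0.1953]
tool_rot: [3.141, -0.0, 0.326]
contact_force: [0.6, -0.1, 0.2]
opening: 0.0593
grip_force: 10.0
[ 0.51130664 -0.17371044  0.1952994 ] [-0.063 -0.771  8.299  0.   ]
```

```bash
python3 -m crank '[[-1,0,0,3,0],[-1,0,0,6,0],[-1,0,0,7.5,0],[-1,0,0,7.5,0],[-1,0,0,7.5,0]]'
```

```text
time: 5.42
tool_pos: [0.5108, -0.1744, 0.1876]
tool_rot: [3.141, -0.0, 0.325]
contact_force: [1.2, 0.4, -0.1]
opening: 0.0593
grip_force: 10.0
```

```bash
python3 -m crank '[[-1,0,0,1,0],[-1,0,0,1,0],[-1,0,0,1,0]]'; python3 -m crank '[[-1,0,0,1,0],[-1,0,0,1,0],[-1,0,0,1,0]]'
```

```text
time: 5.67
tool_pos: [0.5109, -0.1744, 0.1867]
tool_rot: [3.141, -0.001, 0.325]
contact_force: [0.1, 0.2, 5.9]
opening: 0.0597
grip_force: 10.0
time: 5.92
tool_pos: [0.5109, -0.1744, 0.1862]
tool_rot: [3.141, -0.001, 0.325]
contact_force: [-1.9, 0.5, 8.6]
opening: 0.0597
grip_force: 10.0
```

```bash
python3 -m crank '[[-1,0,0,-1,0],[0.4,0,0,-1,0],[0.5,0,0,-1,0],[0.6,0,0,-1,0],[0.6,0,0,-1,0],[0.6,0,0,-1,0],[0.6,0,0,-20,0],[0.6,0,0,-60,0],[1,0,0,-100,0],[1,0,0,-130,0],[1,0,0,-130,0]]'
python3 - <<'E'
from h import *
p,d=vision.read_camera("wrist");cal=vision.get_calibration("wrist")
cv2.imwrite("pics/w3.png",p[:,:,::-1])
print(state()[0]); print(find(p,cal,"biscuit",z=.02),find(p,cal,"plate"))
print(shift((.625,.240),.32))
E
```

```text
time: 6.83
tool_pos: [0.5121, -0.1749, 0.3216]
tool_rot: [3.133, -0.008, 0.325]
contact_force: [0.8, -0.6, -0.2]
opening: 0.0886
grip_force: 0.0
[ 0.51147356 -0.17458233  0.31861605]
(array([ 0.51135272, -0.17325212]), array([0.02839234, 0.02890686]), array([315.10958904, 228.19634703])) (array([ 0.5112412 , -0.17324896]), array([0.09359648, 0.0948616 ]), array([313.42048518, 219.76145553]))
[ 239.929 -356.653   -1.384    0.   ]
```

View pics/w3.png

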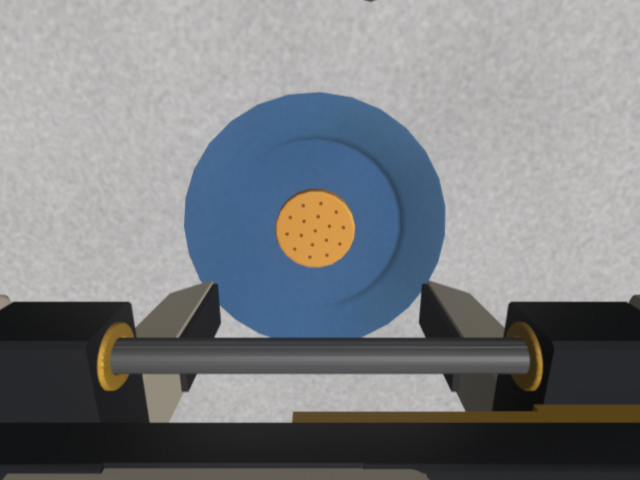

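Biscuit flat at (315,228), in the plate's centre within 1 mm. On to the cheese.

```bash
python3 -m crank '[[1,240,-357,0,0],[1,240,-357,0,0],[1,240,-357,0,0],[1,240,-357,0,0],[1,240,-357,0,0],[1,240,-357,0,0],[1,240,-357,0,0],[1,240,-357,0,0],[1,240,-357,0,0],[1,240,-357,0,0],[1,240,-357,0,0],[1,240,-357,0,0]]'; python3 -m crank '[[1,0,0,0,0],[1,0,0,0,0]]'
python3 - <<'E'
from h import *
p,d=vision.read_camera("wrist");cal=vision.get_calibration("wrist")
cv2.imwrite("pics/w4.png",p[:,:,::-1])
print(state()[0]);r=find(p,cal,"cheese");print(r);print(find(p,cal,"quince"))
print(shift(r[0],.2))
E
```

```text
time: 7.88
tool_pos: [0.6239, 0.2445, 0.3126]
tool_rot: [-3.141, 0.002, 0.329]
contact_force: [0.1, -0.2, -0.2]
opening: 0.0918
grip_force: 0.0
time: 8.05
tool_pos: [0.6241, 0.2396, 0.3139]
tool_rot: [3.141, 0.003, 0.324]
contact_force: [0.6, -0.3, -0.0]
opening: 0.0918
grip_force: 0.0
[0.62419752 0.23915598 0.31437743]
(array([0.62669605, 0.2412162 ]), array([0.0258959 , 0.02649907]), array([317.14018692, 227.08878505]))
(array([0.4801302 , 0.27206656]), array([0.01350006, 0.02527171]), array([221.45070423, 384.31690141]))
[  3.024  -1.16  114.377   0.   ]
```

```bash
python3 -m crank '[[1,2.5,0,40,0],[1,2.5,0,75,0],[1,2.5,0,95,0],[1,2.5,0,108,0],[1,2.5,0,110,0],[1,2.5,0,110,0],[1,2.5,0,110,0]]'
python3 -c "
from h import *
print(state()[0],shift((.626,.240),.1993))"
```

```text
time: 8.68
tool_pos: [0.6274, 0.241, 0.207]
tool_rot: [3.141, -0.003, 0.324]
contact_force: [-0.3, 0.6, -0.0]
opening: 0.0918
grip_force: 0.0
[0.62740268 0.24102912 0.20700038] [-1.657  0.529  7.7    0.   ]
```

```bash
python3 -m crank '[[1,-1,0,4,0],[1,-1,0,7.5,0],[1,-1,0,7.5,0],[0.2,-1,0,7.5,0],[-1,-1,0,7.5,0],[-1,-1,0,7.5,0],[-1,-1,0,7.5,0],[-1,-1,0,7.5,0],[-1,-1,0,7.5,0]]' 10
python3 -m crank '[[-1,0,0,-20,0],[-1,0,0,-60,0],[-1,0,0,-100,0],[-1,0,0,-100,0]]'
python3 - <<'E'
from h import *
p,d=vision.read_camera("wrist");cal=vision.get_calibration("wrist")
cv2.imwrite("pics/w5.png",p[:,:,::-1])
print(shift((.511,-.1743),.31))
E
```

```text
time: 9.43
tool_pos: [0.6258, 0.2411, 0.1977]
tool_rot: [3.141, -0.0, 0.325]
contact_force: [-0.8, -0.4, 0.2]
opening: 0.0562
grip_force: 0.0
time: 9.77
tool_pos: [0.6275, 0.2416, 0.3068]
tool_rot: [3.14, -0.015, 0.325]
contact_force: [1.9, 0.1, 1.6]
opening: 0.0535
grip_force: 10.0
[-242.46   357.018   -6.731    0.   ]
```

View pics/w5.png

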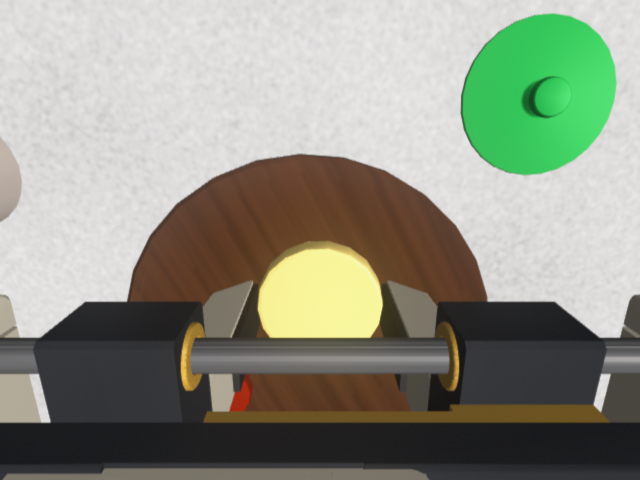

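Cheese held flat at (320,297). Grip closed while starting up, so I'll check its height in the fingers from depth.

```bash
python3 -m crank '[[-1,-242,357,-10,0],[-1,-242,357,-10,0],[-1,-242,357,-10,0],[-1,-242,357,-10,0],[-1,-242,357,-10,0],[-1,-242,357,-10,0],[-1,-242,357,-10,0],[-1,-242,357,-10,0],[-1,-242,357,-10,0],[-1,-242,357,-10,0],[-1,-242,357,-10,0],[-1,-242,357,-10,0]]'; python3 -m crank '[[-1,0,0,0,0],[-1,0,0,0,0]]'
cat >> h.py <<'E'
def held(p,d,cal,n,R):
    """top height rel. to TCP and centre rel. to TCP (front arc of top face) of the held disc"""
    s=state()[0];m=cv2.erode(mask(p,n),np.ones((15,15)));m[330:]=0;m[:265]=0
    K=cal["camera_matrix"];Rm,_=cv2.Rodrigues(cal["rvec"]);t=np.ravel(cal["tvec"])
    v,u=np.nonzero(m*(d>0));zz=d[v,u]
    P=(np.linalg.inv(K)@np.array([u,v,np.ones_like(u)])*zz-t[:,None]).T@Rm
    zt=np.median(P[:,2]);f=np.polyfit(P[:,0],P[:,2],1)[0]
    return "top-TCP",zt-s[2],"slope",f,"arc(bottom)-TCP",arc(p,cal,n,zt-.006,lambda q:q[1]<290,R)-[s[0],s[1],0],s
E
python3 - <<'E'
from h import *
p,d=vision.read_camera("wrist");cal=vision.get_calibration("wrist")
cv2.imwrite("pics/w6.png",p[:,:,::-1]);np.save("d6.npy",d)
print(*held(p,d,cal,"cheese",.027));print(shift((.511,-.1743),.2106))
q=cv2.imread("pics/w2.png")[:,:,::-1]
E
```

```text
time: 10.82
tool_pos: [0.5091, -0.1779, 0.3069]
tool_rot: [-3.142, 0.001, 0.32]
contact_force: [0.7, 0.5, 0.3]
opening: 0.0537
grip_force: 10.0
time: 10.98
tool_pos: [0.5103, -0.1737, 0.3071]
tool_rot: [-3.14, 0.001, 0.325]
contact_force: [0.5, -0.3, -0.1]
opening: 0.0529
grip_force: 10.0
top-TCP -0.17148017920571923 slope 0.007961256535872952 arc(bottom)-TCP [ 0.00108751 -0.00058558  0.02633227] [ 0.51046767 -0.17329788  0.30721806]
[ 0.183  1.12  96.618  0.   ]
```

```bash
python3 -m crank '[[-1,0,1,40,0],[-1,0,1,70,0],[-1,0,1,88,0],[-1,0,1,95,0],[-1,0,1,95,0],[-1,0,1,95,0]]'
python3 -m crank '[[-1,0,0,2,0],[-1,0,0,4,0],[-1,0,0,4,0],[-1,0,0,4,0]]'
```

```text
time: 11.53
tool_pos: [0.5112, -0.1748, 0.2132]
tool_rot: [3.141, -0.0, 0.326]
contact_force: [0.3, -0.0, -0.1]
opening: 0.0534
grip_force: 10.0
time: 11.87
tool_pos: [0.5107, -0.1755, 0.2093]
tool_rot: [3.141, -0.001, 0.325]
contact_force: [0.1, 0.0, -0.8]
opening: 0.0533
grip_force: 10.0
```

```bash
python3 -m crank '[[-1,0,-0.5,1,0],[-1,0,-0.5,2,0],[-1,0,-0.5,2,0],[-1,0,-0.5,2,0]]'; python3 -m crank '[[-1,0,0,1,0],[-1,0,0,1,0],[-1,0,0,1,0]]'; python3 -m crank '[[-1,0,0,1,0],[-1,0,0,1,0],[-1,0,0,1,0]]'
```

```text
time: 12.2
tool_pos: [0.5104, -0.175, 0.2067]
tool_rot: [3.142, 0.0, 0.325]
contact_force: [0.0, -0.1, -0.3]
opening: 0.053
grip_force: 10.0
time: 12.45
tool_pos: [0.5105, -0.1749, 0.2056]
tool_rot: [-3.142, 0.0, 0.325]
contact_force: [-0.6, 0.9, -0.2]
opening: 0.0533
grip_force: 10.0
time: 12.7
tool_pos: [0.5104, -0.1749, 0.2046]
tool_rot: [-3.142, 0.0, 0.325]
contact_force: [-0.8, -0.1, -0.8]
opening: 0.0535
grip_force: 10.0
```

```bash
python3 -m crank '[[-1,0,0,1,0],[-1,0,0,1,0],[-1,0,0,1,0]]'; python3 -m crank '[[-1,0,0,1,0],[-1,0,0,1,0],[-1,0,0,1,0]]'
```

```text
time: 12.95
tool_pos: [0.5104, -0.1749, 0.2037]
tool_rot: [-3.142, 0.0, 0.325]
contact_force: [-0.3, 0.4, -1.3]
opening: 0.0532
grip_force: 10.0
time: 13.2
tool_pos: [0.5105, -0.1749, 0.2028]
tool_rot: [3.141, -0.0, 0.325]
contact_force: [-0.4, -0.2, 1.3]
opening: 0.0535
grip_force: 10.0
```

```bash
python3 -m crank '[[-1,0,0,0.7,0],[-1,0,0,0.7,0],[-1,0,0,0.7,0]]'
```

```text
time: 13.45
tool_pos: [0.5105, -0.175, 0.2026]
tool_rot: [3.141, -0.0, 0.325]
contact_force: [-1.5, 0.9, 6.9]
opening: 0.0534
grip_force: 10.0
```

Contact (7 N). Release slightly, lift, check.

```bash
python3 -m crank '[[-1,0,0,-0.7,0],[0.2,0,0,-0.7,0],[0.35,0,0,-0.7,0],[0.5,0,0,-0.7,0],[0.5,0,0,-0.7,0],[0.5,0,0,-0.7,0],[0.5,0,0,-20,0],[0.5,0,0,-60,0],[1,0,0,-95,0],[1,0,0,-115,0],[1,0,0,-115,0],[1,0,0,-115,0]]'
python3 - <<'E'
from h import *
p,d=vision.read_camera("wrist");cal=vision.get_calibration("wrist")
cv2.imwrite("pics/w7.png",p[:,:,::-1])
print(state()[0]); print(find(p,cal,"cheese",z=.032),find(p,cal,"biscuit",z=.02),find(p,cal,"plate"))
print(shift((.488,.2735),.32))
E
```

```text
time: 14.45
tool_pos: [0.5105, -0.175, 0.318]
tool_rot: [3.14, -0.002, 0.325]
contact_force: [0.2, -0.3, -0.8]
opening: 0.0899
grip_force: 0.0
[ 0.51019854 -0.17480561  0.31668736]
(array([ 0.51165962, -0.17408539]), array([0.02556791, 0.02603292]), array([318.66346154, 229.625     ])) (array([ 0.35442764, -0.05112891]), array([0.01296659, 0.03014361]), array([109.04444444, 356.45555556])) (array([ 0.51096582, -0.17357661]), array([0.09466749, 0.09542242]), array([317.42456609, 215.66889186]))
[ 122.019 -431.952   -3.313    0.   ]
```

View pics/w7.png

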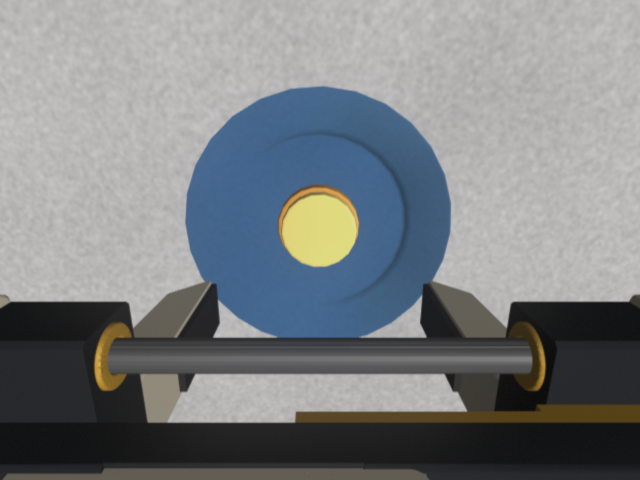

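Cheese flat at (319,230), within about 1 mm of the biscuit's centre. Now the quince.

```bash
python3 -m crank '[[1,122,-432,0,0],[1,122,-432,0,0],[1,122,-432,0,0],[1,122,-432,0,0],[1,122,-432,0,0],[1,122,-432,0,0],[1,122,-432,0,0],[1,122,-432,0,0],[1,122,-432,0,0],[1,122,-432,0,0],[1,122,-432,0,0],[1,122,-432,0,0]]'; python3 -m crank '[[1,0,0,0,0],[1,0,0,0,0],[1,0,0,0,0]]'
python3 - <<'E'
from h import *
p,d=vision.read_camera("wrist");cal=vision.get_calibration("wrist")
cv2.imwrite("pics/w8.png",p[:,:,::-1])
print(state()[0]);r=find(p,cal,"quince");print(r)
print(shift(r[0],.2))
E
```

```text
time: 15.5
tool_pos: [0.4868, 0.2784, 0.3149]
tool_rot: [-3.14, 0.002, 0.33]
contact_force: [-0.2, -0.3, -0.7]
opening: 0.092
grip_force: 0.0
time: 15.75
tool_pos: [0.4883, 0.2723, 0.316]
tool_rot: [3.141, 0.002, 0.324]
contact_force: [-0.9, 0.0, -0.2]
opening: 0.0919
grip_force: 0.0
[0.48843584 0.27210182 0.31639941]
(array([0.48800054, 0.27542418]), array([0.02303466, 0.02382861]), array([314.21925134, 230.16042781]))
[  0.642  -3.289 116.399   0.   ]
```

```bash
python3 -m crank '[[1,0,-2.5,40,0],[1,0,-2.5,75,0],[1,0,-2.5,95,0],[1,0,-2.5,108,0],[1,0,-2.5,112,0],[1,0,-2.5,112,0],[1,0,-2.5,112,0],[1,0,-2.5,112,0]]'
python3 -c "
from h import *
print(state()[0],shift((.4877,.2745),.199))"
```

```text
time: 16.47
tool_pos: [0.4881, 0.2756, 0.2063]
tool_rot: [-3.142, -0.002, 0.324]
contact_force: [0.2, -0.2, 0.4]
opening: 0.0916
grip_force: 0.0
[0.48805129 0.27556093 0.20625944] [-0.671  0.894  7.259  0.   ]
```

```bash
python3 -m crank '[[1,0,0.5,4,0],[0.5,0,0.5,7,0],[0.2,0,0.5,7,0],[-1,0,0.5,7,0],[-1,0,0.5,7,0],[-1,0,0.5,7,0],[-1,0,0.5,7,0],[-1,0,0.5,7,0],[-1,0,0.5,7,0],[-1,0,0.5,7,0],[-1,0,0.5,7,0],[-1,0,0.5,7,0]]' 10
```

```text
time: 17.47
tool_pos: [0.4876, 0.2753, 0.198]
tool_rot: [3.142, -0.0, 0.325]
contact_force: [0.4, 0.4, 0.1]
opening: 0.0478
grip_force: 10.0
```

```bash
python3 -m crank '[[-1,0,0,-20,0],[-1,0,0,-60,0],[-1,0,0,-100,0],[-1,0,0,-115,0],[-1,0,0,-115,0],[-1,0,0,-115,0]]'
python3 -c "
from h import *
print(shift((.5107,-.1748)))"
```

```text
time: 17.97
tool_pos: [0.4875, 0.2753, 0.3136]
tool_rot: [3.142, -0.002, 0.325]
contact_force: [0.7, -0.3, -1.1]
opening: 0.0477
grip_force: 10.0
[-121.661  433.928   -0.       0.   ]
```

```bash
python3 -m crank '[[-1,-122,434,0,0],[-1,-122,434,0,0],[-1,-122,434,0,0],[-1,-122,434,0,0],[-1,-122,434,0,0],[-1,-122,434,0,0],[-1,-122,434,0,0],[-1,-122,434,0,0],[-1,-122,434,0,0],[-1,-122,434,0,0],[-1,-122,434,0,0],[-1,-122,434,0,0]]'; python3 -m crank '[[-1,0,0,0,0],[-1,0,0,0,0],[-1,0,0,0,0]]'
python3 - <<'E'
from h import *
p,d=vision.read_camera("wrist");cal=vision.get_calibration("wrist")
cv2.imwrite("pics/w9.png",p[:,:,::-1])
print(*held(p,d,cal,"quince",.024));print(shift((.5107,-.1748),.212))
E
```

```text
time: 18.97
tool_pos: [0.5101, -0.1805, 0.3109]
tool_rot: [3.141, 0.002, 0.319]
contact_force: [-0.5, -0.1, -0.3]
opening: 0.0476
grip_force: 10.0
time: 19.22
tool_pos: [0.5102, -0.1737, 0.312]
tool_rot: [-3.14, 0.002, 0.326]
contact_force: [-0.2, 0.1, -0.1]
opening: 0.0474
grip_force: 10.0
top-TCP -0.1687447553917693 slope 0.0013482728680616592 arc(bottom)-TCP [-0.00237273 -0.0013867   0.02426275] [ 0.51034644 -0.17352416  0.31233965]
[-7.4000e-02  1.3220e+00  1.0034e+02  0.0000e+00]
```

```bash
python3 -m crank '[[-1,1,1.5,40,0],[-1,1,1.5,70,0],[-1,1,1.5,86,0],[-1,1,1.5,92,0],[-1,1,1.5,92,0],[-1,1,1.5,92,0],[-1,1,1.5,92,0]]'
python3 -m crank '[[-1,0,0,2,0],[-1,0,0,4,0],[-1,0,0,4,0],[-1,0,0,4,0]]'
```

```text
time: 19.85
tool_pos: [0.5125, -0.1759, 0.2224]
tool_rot: [3.14, -0.002, 0.326]
contact_force: [-0.5, 0.4, -0.7]
opening: 0.0474
grip_force: 10.0
time: 20.18
tool_pos: [0.5119, -0.1761, 0.2173]
tool_rot: [3.141, -0.0, 0.325]
contact_force: [0.2, 0.0, 0.9]
opening: 0.0473
grip_force: 10.0
```

```bash
python3 -m crank '[[-1,0,-1,1,0],[-1,0,-1,3,0],[-1,0,-1,3,0],[-1,0,-1,3,0]]'; python3 -m crank '[[-1,0,0,1,0],[-1,0,0,1,0],[-1,0,0,1,0]]'; python3 -m crank '[[-1,0,0,0.7,0],[-1,0,0,0.7,0],[-1,0,0,0.7,0]]'
```

```text
time: 20.52
tool_pos: [0.5115, -0.1751, 0.2138]
tool_rot: [-3.141, 0.0, 0.325]
contact_force: [0.2, 0.1, 0.0]
opening: 0.0478
grip_force: 10.0
time: 20.77
tool_pos: [0.5116, -0.1751, 0.213]
tool_rot: [3.142, 0.0, 0.325]
contact_force: [-1.1, -0.0, -0.7]
opening: 0.0475
grip_force: 10.0
time: 21.02
tool_pos: [0.5116, -0.1751, 0.2123]
tool_rot: [3.142, 0.0, 0.325]
contact_force: [-0.0, 0.6, -0.6]
opening: 0.0471
grip_force: 10.0
```

```bash
python3 -m crank '[[-1,0,0,0.7,0],[-1,0,0,0.7,0],[-1,0,0,0.7,0]]'; python3 -m crank '[[-1,0,0,0.6,0],[-1,0,0,0.6,0],[-1,0,0,0.6,0]]'
```

```text
time: 21.27
tool_pos: [0.5116, -0.1751, 0.212]
tool_rot: [3.141, -0.0, 0.325]
contact_force: [-1.9, 1.1, 3.7]
opening: 0.047
grip_force: 10.0
time: 21.52
tool_pos: [0.5116, -0.1751, 0.2119]
tool_rot: [3.141, -0.0, 0.325]
contact_force: [-2.9, 1.5, 9.6]
opening: 0.0475
grip_force: 10.0
```

```bash
python3 -m crank '[[-1,0,0,-1,0],[0.1,0,0,-1,0],[0.25,0,0,-1,0],[0.4,0,0,-1,0],[0.4,0,0,-1,0],[0.4,0,0,-1,0],[0.4,0,0,-20,0],[0.4,0,0,-60,0],[1,0,0,-95,0],[1,0,0,-105,0],[1,0,0,-105,0],[1,0,0,-105,0]]'
python3 - <<'E'
from h import *
p,d=vision.read_camera("wrist");cal=vision.get_calibration("wrist")
cv2.imwrite("pics/w10.png",p[:,:,::-1])
q=vision.read_camera("scene")[0][200:280,200:330,::-1]
cv2.imwrite("pics/s10.png",np.hstack([cv2.resize(p[60:300,180:460,::-1],(420,360)),cv2.resize(q,(380,360))]))
print(state()[0]); print(find(p,cal,"quince",z=.044),find(p,cal,"cheese",z=.032),find(p,cal,"plate"))
E
```

```text
time: 22.52
tool_pos: [0.5114, -0.175, 0.3157]
tool_rot: [3.141, -0.0, 0.325]
contact_force: [-0.3, -0.1, -1.0]
opening: 0.0865
grip_force: 0.0
[ 0.51105681 -0.1748447   0.3141627 ]
(array([ 0.51161641, -0.17483999]), array([0.02238989, 0.02291384]), array([320.01570681, 237.07853403])) (array([ 0.50859237, -0.17570969]), array([0.02535978, 0.02807574]), array([317.09130435, 213.6826087 ])) (array([ 0.51172549, -0.17357825]), array([0.09428699, 0.09523403]), array([318.07291667, 217.51041667]))
```

View pics/s10.png

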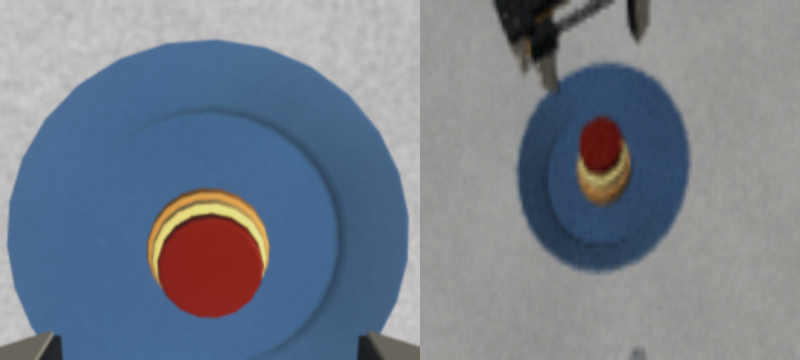

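The two crops show a neat, flat tower in the middle of the plate: quince at (210,265) in the left crop, centred within about 1 mm of the cheese, with the gripper clear. Handing in.

```bash
python3 -c "
from cell import ticket
print(ticket.hand_in())"
```

```text
the job is handed in; nothing more can be done
None
```

The biscuit, cheese and quince are stacked flat in the middle of the blue plate, each centred to about 1 mm by the wrist camera. The job was handed in at about 23 s, with no verdict shown.

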